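# Load a jaw blank into the carrier and slide it home under the marking head

### The arm

A 6-joint arm with a two-finger parallel gripper is mounted at the origin on the work surface. World frame = base frame: x ahead of the robot, y to its left, z up, the work surface at z = 0. Lengths are in m, angles in rad, forces in N, time in s.
With the tool pointing down it reaches from about 0.3 to 0.775 m from the base axis. Payload 14.6 kg.
Tool frame: the origin (TCP) lies at the very end of the fingers, on their centre line; the grasp point (between the pads) lies 19 mm behind it; x points along the fingers, y is the direction in which the jaws open and shut, and the axes are right-handed (so a half turn about x gives the same grasp; the last joint's range is limited). The gripper opens to 94 mm and grips with 3 to 60 N. Pads are 16 mm wide; open, the fingers measure 119 mm over their backs; the gripper's body (75 mm by 177 mm) begins 78 mm behind the grasp point.
Start: joints at [-1.404, 0.3, 1.521, -0, 1.321, -0.067], TCP at [0.127, -0.535, 0.205] pointing down, gripper open.
Joint ranges: [-3.03, 3.03], [-0.79, 2.21], [0.23, 2.52], [-1.04, 4.18], [0, 3.07], [-2.55, 2.55]. Speed limits (rad/s): [2.22, 2.22, 2.57, 3.14, 3.14, 3.14].

### API

Orientations are given as [roll, pitch, yaw] about the fixed x, y, z axes, in that order (R = Rz(yaw) Ry(pitch) Rx(roll)).
In Python, from rig import robot, optics, job gives the robot as it stands.
- The arm moves only by the tool move_arm, never from a script. Its argument "series" is a list of rows, each a list of 5 numbers: the shift along the world's x, y, z in m, then the turn about the world's z in degrees, then the gripper's target within -1 to 1 (shut at 1, half-way at 0, fully open at -1). A call has 1 to 10 rows; each row is the pose to reach, as a shift and turn from the pose commanded when the call began; what a row does not reach only later rows make up. A row lasts 1/10 s, in which the tool goes at most 50 mm and 8.59 degrees, less where a joint would pass 70% of its speed; a pose out of reach is approached as far as the arm can. A call with a gripper value outside its range is refused whole. The fingers move at their own pace and stop on an object; the grip force is fixed at half the most. Time passes only in rows, so rows that repeat a pose let the fingers close. It gives the time, the measured TCP pose, the force and the opening at its end, in the units of the state.
- robot.sense(): the state, without advancing time (a new reading comes with each control period).
- optics.get_image(name): name is "scene" or "top" or "wrist"; returns a dict with "image" (384x512x3 uint8, blue, green, red), "depth" (384x512 float32, m along the optical axis (not along the pixel's ray), 0 where there is no reading), "vertical_fov" (degrees; the focal length in pixels is half the picture's height over the tangent of half this angle, whatever the lens; pixels are square), "cx", "cy" (the principal point, pixels), "eye" and "attitude" of the camera in the world. Camera axes: x right, y up, looking along -z (the intrinsics and any distortion apply to the point x, -y, -z); pixel columns grow to the right and rows downward; lengths in m; the calibration is good to about 2 mm. A picture is of the moment at which its call begins.
- job.close_job(): hands the job in, once; it reports no verdict.
The state is a dict: "time": time; "joints": joint angles; "joint_vel": joint speeds; "tau": joint torques, N m; "position": TCP position; "tool_rot": TCP orientation; "contact_force": force on the tool from outside, world axes, zero at the start; "ft_torque": the same for the moment, N m; "grip_width": opening from 0.0 (shut) to 1.0 (fully open).
Only numpy, scipy, OpenCV 4.12 (cv2) and the standard library are available. Lean on these libraries where they do the work, as an engineer would, in place of code of your own. Each camera call takes 0.05 s, during which the arm holds its last target. There are 200 camera calls.

### The job

Put the T-shaped steel jaw blank flat into the T-shaped pocket of the aluminium carrier, while the pocket is still out in the open. Then slide the carrier (it has a black grip for this) along its guideway, without lifting it out of the rails, until it is fully home against the stop with the blank under the marking hood. Let go, and leave the other parts and tools on the bench where they are.

Things in the scene. Friction and masses are not known exactly. Their poses are not given: they have to be found in the camera images.
- fixture: fixed marking fixture. Origin on the bench surface; +x is the direction of travel towards the stop, +z up. Dark base plate 10 mm thick, x -310 to +130 mm; on it two steel rails along x, inner faces at y = -34 and +34 mm, outer faces at -48 and +48 mm, tops 22 mm above the bench. At the +x end a stop bar and a hood.
- stop (a point): middle of the face of the stop bar across the end of the guideway, at fixture x = +114 mm, 16 mm above the bench; axes as the fixture.
- hood (a point): middle of the lower front edge of the hood's grey roof, at fixture x = +20 mm, 46 mm above the bench. The roof covers fixture x +20 to +130 mm, y -68 to +68 mm, its top 56 mm above the bench, on four corner posts 14 mm square; a black marking head stands on it, x +52 to +118 mm, y -38 to +38 mm, up to 145 mm above the bench.
- carrier: loose aluminium carrier plate, 209 x 64 mm, 5 mm thick, 0.5 kg, lying between the rails with 2 mm play a side. Origin on its underside (10 mm above the bench), below the middle of the pocket; +x towards the stop. Nose at x = +44 mm, tail at -165 mm; the pocket end (x -44 to +44 mm) is 14 mm thick. Fully home, its nose is on the stop and its origin at x = +70 mm of the fixture.
- pocket (a point): middle of the floor of the carrier's T-shaped pocket (of its 64 x 40 mm outline), 5 mm above the carrier's underside; axes as the carrier, the stem of the T points to +x, towards the stop. The pocket is 9 mm deep: body x -32 to +12 mm, y -20 to +20 mm; stem x +12 to +32 mm, y -11 to +11 mm.
- grip (a point): point in the carrier's black upright grip, 135 mm behind the pocket's middle (carrier x = -135 mm), 50 mm above the carrier's underside. The grip is 26 mm along x, 16 mm across (y), its top 65 mm above the carrier's underside (15 mm above this point).
- blank: the T-shaped steel jaw blank, 60 mm long, 24 mm high, 0.25 kg, lying flat. Origin on its underside, in the middle of its 60 x 36 mm outline; +x along the stem of the T. Body of the T x -30 to +10 mm, 36 mm wide in y; stem x +10 to +30 mm, 18 mm wide. It goes into the pocket with its +x along the carrier's +x, with 2 mm play a side, and then stands 15 mm above the pocket's rim, 7 mm below the hood.
- shaft_a: turned steel shaft, plain steel, 85 mm long, 28 mm across at the foot; standing upright on the bench near the blank; origin under its foot. Leave alone.
- shaft_b: turned steel shaft, plain steel, 85 mm long, 28 mm across at the foot; standing upright on the bench to the right; origin under its foot. Leave alone.
- shaft_c: turned steel shaft, plain steel, 85 mm long, 28 mm across at the foot; lying on the bench beyond the fixture; origin on its underside. Leave alone.
- shaft_d: turned steel shaft, plain steel, 85 mm long, 28 mm across at the foot; lying on the bench beyond the fixture; origin on its underside. Leave alone.
- flange: round steel flange, 52 mm across and 12 mm thick with a 28 mm hub, 26 mm high in all, lying on the bench near the blank; origin under its middle. Leave alone.
- wrench: steel wrench, about 200 mm long, lying on the bench beyond the fixture, long axis x. Leave alone.
- thermos: green thermos bottle, 68 mm across, 190 mm tall, standing on the left of the bench; origin under its middle. Leave alone.
There are look-alikes about, which are no part of the job. Leave any orange or yellow look-alike of the blank alone.

How it is judged:
On the way, in this order (a step that is already met when the one before it is completed fails the run):
1. the blank lies flat in the carrier's pocket while the pocket is still in the open, not yet under the hood (z of blank in the frame of pocket between -0.003 and 0.0025 m and horizontal distance between blank and pocket below 0.006 m and angle between the x axis of blank and the x axis of carrier, either way round below 0.15 rad and angle between each of blank, carrier's own z axis and vertical below 0.05 rad and z of carrier in the frame of fixture below 0.013 m and x of pocket in the frame of fixture below -0.01 m), for 0.2 s.
2. the carrier is fully home against the stop with the blank in it (x of carrier in the frame of fixture above 0.066 m and z of blank in the frame of pocket between -0.003 and 0.0025 m and horizontal distance between blank and pocket below 0.006 m and angle between the x axis of blank and the x axis of carrier, either way round below 0.15 rad and angle between each of blank, carrier's own z axis and vertical below 0.05 rad and z of carrier in the frame of fixture below 0.013 m), for 0.2 s.
At the end, for the whole second after the job is handed in: The carrier lies flat between the rails with its nose within 4 mm of the stop; the blank lies flat on the floor of its pocket (within 2.5 mm in height, 6 mm sideways and 0.05 rad of tilt, square within 0.15 rad, stem towards the stop); both are at rest (all of step 2 and linear speed of each of carrier, blank below 0.01 m/s); the robot touches nothing.
It fails at once if the carrier is lifted more than 12 mm, out of the rails (z of carrier in the frame of fixture above 0.022 m).
It fails at once if a shaft, the flange, the wrench or the thermos is moved more than 30 mm (distance of any of shaft_a, shaft_b, shaft_c, shaft_d, flange, wrench, thermos from where it was at the start of the episode above 0.03 m).
It fails at once if a standing shaft or the thermos is knocked over (angle between any of shaft_a, shaft_b, thermos's own z axis and vertical above 0.5 rad).
It also fails if it takes over 51 s, if anything falls off the work surface, if the arm or the gripper's body presses on something with over 40 N, if the wrist force passes 120 N, or if a joint passes its speed limit or range.

## Working session

There is one attempt and no reset: what is moved stays moved. The work goes in short steps, Python scripts to look and compute and a tool call to move; the robot and the scene stay as the last step left them, time stands still between calls to the robot, and variables do not carry over. Pictures are saved under pics/ and viewed, about 8 in all and at most 12, crops included, and the job is handed in when it is done.

Besides the shell and the picture viewer there is one more tool, called after ">>>" as name(argument=value, ...), one argument or row to a line, values as JSON. move_arm: Moves the arm, as the interface text tells. Its arguments: {"type":"object","properties":{"series":{"type":"array"}},"required":["series"]}

```bash
mkdir -p pics; ls; cat > h.py <<'E'
import numpy as np,cv2,json
from rig import robot,optics,job
from scipy.spatial.transform import Rotation as R
def get(n,save=None):
    d=optics.get_image(n)
    if save: cv2.imwrite('pics/%s.png'%save,d['image'])
    return d
def rot(a):
    a=np.array(a,float)
    return a if a.shape==(3,3) else (R.from_euler('xyz',a).as_matrix() if a.size==3 else None)
def cam(d):
    f=d['image'].shape[0]/2/np.tan(np.radians(d['vertical_fov'])/2)
    return f,d['cx'],d['cy'],np.array(d['eye']),rot(d['attitude'])
def ray(d,u,v):
    f,cx,cy,e,A=cam(d); return e,A@np.array([(u-cx)/f,-(v-cy)/f,-1.])
def onz(d,u,v,z):
    e,r=ray(d,u,v); return e+r*(z-e[2])/r[2]
def cloud(d):
    f,cx,cy,e,A=cam(d); h,w=d['depth'].shape
    u,v=np.meshgrid(np.arange(w),np.arange(h)); D=d['depth']
    return np.stack([(u-cx)/f*D,-(v-cy)/f*D,-D],-1)@A.T+e
E
python3 - <<'E'
from h import *
print(robot.sense())
for n in ['scene','top']:
    d=get(n,n+'0'); print({k:v for k,v in d.items() if k not in('image','depth')}, (d['depth']>0).mean())
E
```

```text
pics
{'time': 0.0, 'joints': array([-1.40361021e+00,  3.00509630e-01,  1.52157726e+00, -3.88770638e-06,
        1.32073304e+00, -6.65680438e-02]), 'joint_vel': array([ 0.00025983, -0.00168056, -0.00098474, -0.00103754,  0.00083664,
        0.00083159]), 'tau': array([ 1.55539987e-03, -5.31806445e+01, -3.52734089e+01,  7.09376112e-02,
        2.44841102e-02, -9.99825852e-05]), 'position': array([ 0.12736519, -0.53477087,  0.20486683]), 'tool_rot': array([-1.6342961 ,  1.56956905,  1.74105168]), 'contact_force': array([-0.15760028,  0.25313353,  0.30811994]), 'ft_torque': array([-0.01721995, -0.02216213,  0.01890423]), 'grip_width': 0.9993389843518862}
{'vertical_fov': 47.319319286398766, 'cx': 257.7787115786404, 'cy': 187.67452674217242, 'eye': array([ 0.96977715, -0.6870674 ,  0.89316442]), 'attitude': array([ 0.77719091, -0.00861339,  0.56501305])} 0.996063232421875
{'vertical_fov': 55.70582010676902, 'cx': 249.46138738966167, 'cy': 192.77417323605283, 'eye': array([0.34283336, 0.00534107, 1.07726653]), 'attitude': array([ 0.18365294,  0.02188264, -1.59391208])} 0.9960835774739584
```

View pics/top0.png

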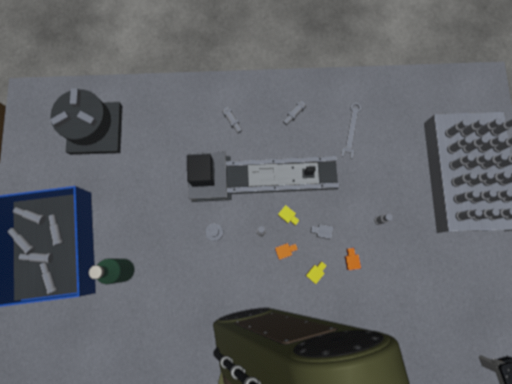

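View pics/scene0.png

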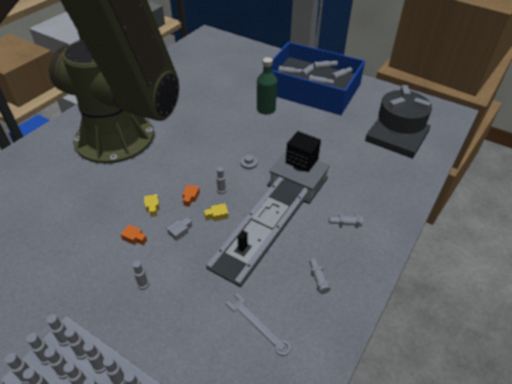

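The top view shows the fixture with its hood at (207,175) and guideway running right to (335,172); the grip is at (309,171) and the grey blank at (322,231), stem to the left. The yellow and orange look-alikes and shaft_a (262,230) lie around it. I'll measure with depth next.

```bash
cat > m.py <<'E'
from h import *
d=get('top'); P=cloud(d); im=d['image']
hsv=cv2.cvtColor(im,cv2.COLOR_BGR2HSV)
print('bench z',np.median(P[270:300,180:200,2]))
# blank: raised and unsaturated
def roi(u0,u1,v0,v1,m):
    k=np.zeros(m.shape,bool); k[v0:v1,u0:u1]=m[v0:v1,u0:u1]; return k
b=roi(305,340,218,245,(P[...,2]>.015)&(P[...,2]<.035)&(hsv[...,1]<90))
q=P[b]; print('blank n',b.sum(),'z',np.median(q[:,2]))
print('bbox',q.min(0),q.max(0)); 
r=cv2.minAreaRect(q[:,:2].astype(np.float32)*1000); print(r, cv2.boxPoints(r).tolist())
print('mean',q.mean(0))
g=roi(295,325,155,185,(P[...,2]>.062)&(P[...,2]<.09)); q=P[g]; print('grip',g.sum(),q.mean(0),q.min(0),q.max(0))
for nm,(lo,hi) in dict(roof=(.05,.062),head=(.135,.155),).items():
    k=roi(175,240,140,210,(P[...,2]>lo)&(P[...,2]<hi)); q=P[k]; print(nm,k.sum(),cv2.minAreaRect(q[:,:2].astype(np.float32)*1000))
k=roi(228,340,150,200,(P[...,2]>.0175)&(P[...,2]<.027)); q=P[k]; print('rails+pocket',cv2.minAreaRect(q[:,:2].astype(np.float32)*1000))
c=cv2.resize(im[140:250,180:345],None,fx=4.8,fy=4.8,interpolation=cv2.INTER_CUBIC); cv2.imwrite('pics/c1.png',c)
E
python3 m.py
```

```text
bench z -0.0001239842765120569
blank n 228 z 0.023556908178536617
bbox [ 0.40082814 -0.21194661  0.01585558] [ 0.44190173 -0.15105258  0.03079924]
((423.7566223144531, -181.24111938476562), (59.77305603027344, 36.45924758911133), 77.81857299804688) [[399.6311340332031, -206.60813903808594], [435.2695007324219, -214.3013153076172], [447.8821105957031, -155.8740997314453], [412.2437438964844, -148.18092346191406]]
mean [ 0.42252104 -0.18472371  0.02352971]
grip 57 [ 0.59501592 -0.15147584  0.07315502] [ 0.58823814 -0.16496108  0.063191  ] [ 0.60298321 -0.13892877  0.07806443]
roof 912 ((590.6273803710938, 144.90150451660156), (137.2915496826172, 108.97267150878906), 1.5691150426864624)
head 687 ((589.6954956054688, 154.59902954101562), (75.25965881347656, 64.32803344726562), 0.4797981083393097)
rails+pocket ((595.1686401367188, -75.2611083984375), (96.27742004394531, 327.35101318359375), 1.1068025827407837)
```

View pics/c1.png

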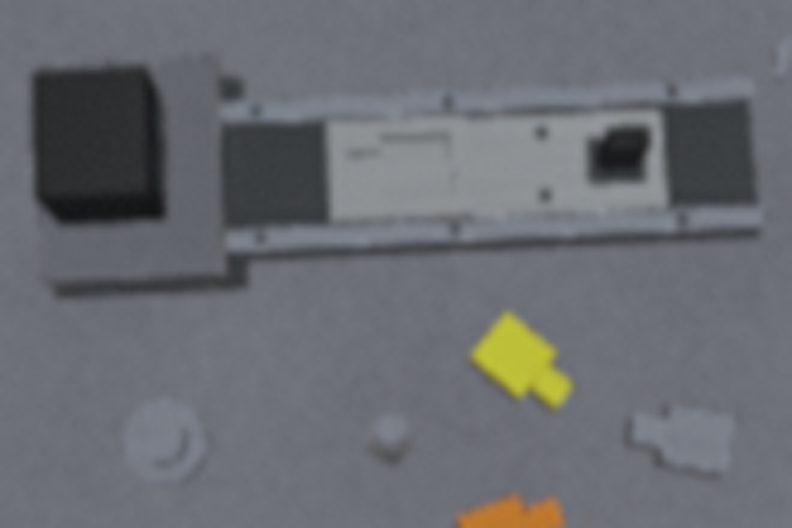

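The crop confirms the blank's stem points left (+y) and the carrier lies in the open part of the guideway. Next I'll check the tool axes and plan the approach.

```bash
python3 - <<'E'
from h import *
s=robot.sense(); T=rot(s['tool_rot']); print(T.round(3))
y=T[:,1]; print('tool y dir deg',np.degrees(np.arctan2(y[1],y[0])))
th=np.radians(77.8); print('grasp xy',np.array([.4238,-.1812])-.004*np.array([np.cos(th),np.sin(th)])-s['position'][:2])
E
```

```text
[[-0.     0.232 -0.973]
 [ 0.001 -0.973 -0.232]
 [-1.    -0.001 -0.   ]]
tool y dir deg -76.60412714876995
grasp xy [0.2955687 0.3497349]
```

>>> move_arm(
  series=[
    [0.03, 0.035, 0, 7, -1],
    [0.06, 0.07, 0, 14, -1],
    [0.09, 0.105, 0, 21, -1],
    [0.12, 0.14, 0, 28, -1],
    [0.15, 0.175, 0, 35, -1],
    [0.18, 0.21, 0, 42, -1],
    [0.21, 0.25, 0, 50, -1],
    [0.24, 0.285, 0, 57, -1],
    [0.27, 0.32, 0, 64.4, -1],
    [0.295, 0.35, 0, 64.4, -1],
  ],
)

```text
time: 1.15
position: [0.4235, -0.183, 0.2055]
tool_rot: [2.008, 1.571, 0.23]
contact_force: [-0.1, -0.7, 0.1]
grip_width: 1.003
```

```bash
python3 - <<'E'
from h import *
d=get('wrist','w1'); s=robot.sense(); print(s['time'],s['position'],s['joint_vel'].round(3),d['eye'],d['attitude'],d['vertical_fov'],d['cx'],d['cy'])
np.save('w1.npy',d,allow_pickle=True)
T=rot(s['tool_rot']);print(np.degrees(np.arctan2(T[1,1],T[0,1])))
E
```

```text
1.2 [ 0.42568025 -0.18008715  0.20539749] [-0.107 -0.015  0.019 -0.008 -0.005 -0.117] [ 0.4397152  -0.10830917  0.38369926] [-0.26690409  0.00077759 -0.20750034] 61.67240040460763 256.2821924429526 189.47224083615768
-11.991893859747831
```

View pics/w1.png

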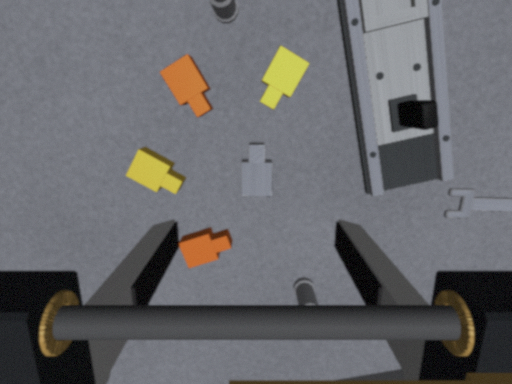

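The wrist view shows the blank at (257,172), stem up. The orange look-alike at (205,247) is clear of the fingers' descent line.

```bash
python3 - <<'E'
from h import *
d=get('wrist'); s=robot.sense(); print(s['position'],s['joint_vel'].round(3))
P=cloud(d);hsv=cv2.cvtColor(d['image'],cv2.COLOR_BGR2HSV)
m=np.zeros(P.shape[:2],bool); m[130:210,225:290]=1
m&=(P[...,2]>.018)&(P[...,2]<.03)&(hsv[...,1]<90); q=P[m]
print(m.sum(),np.median(q[:,2]))
k,n=cv2.findContours(m.astype(np.uint8),0,2)
r=cv2.minAreaRect(max(k,key=cv2.contourArea)); print(r)
c=np.array([onz(d,*p,.024) for p in cv2.boxPoints(r)])*1000; print(c.round(1),c.mean(0))
r=cv2.minAreaRect(q[:,:2].astype(np.float32)*1000); print('cloud',r); print(cv2.boxPoints(r),q.mean(0))
# pixel-wise fixture: grip top, right
m=(P[...,2]>.062)&(P[...,2]<.08); m[:,:380]=0; m[180:]=0; print('grip',m.sum(),P[m].mean(0),P[m].min(0),P[m].max(0))
E
```

```text
[ 0.42421249 -0.18207881  0.20524941] [-0.087 -0.014  0.022 -0.014  0.001 -0.077]
1321 0.022962001353751205
((255.0, 172.5), (51.0, 30.0), 90.0)
[[ 413.9 -149.4   24. ]
 [ 446.7 -156.3   24. ]
 [ 435.  -214.8   24. ]
 [ 400.8 -207.5   24. ]] [ 424.10911511 -181.98713591   24.        ]
cloud ((424.0793762207031, -182.5910186767578), (59.84165573120117, 35.22043228149414), 77.810302734375)
[[ 400.54846 -208.11887]
 [ 434.9748  -215.55563]
 [ 447.6103  -157.06317]
 [ 413.18396 -149.6264 ]] [ 0.42332011 -0.18596388  0.02293843]
grip 587 [ 0.59451348 -0.15294925  0.07192754] [ 0.58799464 -0.16663821  0.06201448] [ 0.60433449 -0.14067665  0.07612352]
```

>>> move_arm(
  series=[
    [0.001, -0.001, -0.04, 0, -0.3],
    [0.001, -0.001, -0.08, 0, -0.3],
    [0.001, -0.001, -0.12, 0, -0.3],
    [0.001, -0.001, -0.16, 0, -0.3],
    [0.001, -0.001, -0.18, 0, -0.3],
    [0.001, -0.001, -0.192, 0, -0.3],
    [0.001, -0.001, -0.192, 0, -0.3],
    [0.001, -0.001, -0.192, 0, 0.2],
    [0.001, -0.001, -0.192, 0, 1],
    [0.001, -0.001, -0.192, 0, 1],
  ],
)

```text
time: 2.25
position: [0.4239, -0.1863, 0.0144]
tool_rot: [1.282, 1.569, -0.501]
contact_force: [-0.8, 0.3, 0.3]
grip_width: 0.433
```

>>> move_arm(
  series=[
    [0, 0, 0, 0, 1],
    [0, 0, 0, 0, 1],
    [0, 0, 0, 0, 1],
  ],
)

```text
time: 2.55
position: [0.4237, -0.1862, 0.0142]
tool_rot: [1.23, 1.57, -0.553]
contact_force: [-3.6, 0.2, 7.3]
grip_width: 0.38
```

>>> move_arm(
  series=[
    [0, 0, 0.03, 0, 1],
    [0, 0, 0.07, 0, 1],
    [0.01, 0.005, 0.11, 0, 1],
    [0.04, 0.02, 0.12, 3, 1],
    [0.075, 0.04, 0.12, 6, 1],
    [0.11, 0.06, 0.12, 9, 1],
    [0.14, 0.075, 0.12, 12, 1],
    [0.168, 0.085, 0.12, 13.5, 1],
    [0.168, 0.085, 0.12, 13.5, 1],
    [0.168, 0.085, 0.12, 13.5, 1],
  ],
)

```text
time: 3.55
position: [0.5911, -0.1007, 0.1328]
tool_rot: [-1.761, 1.569, 2.974]
contact_force: [-0.1, -0.2, -3.7]
grip_width: 0.379
```

>>> move_arm(
  series=[
    [0, 0, 0, 0, 1],
    [0, 0, 0, 0, 1],
    [0, 0, 0, 0, 1],
    [0, 0, 0, 0, 1],
  ],
)

```text
time: 3.95
position: [0.5912, -0.1013, 0.1336]
tool_rot: [1.455, 1.571, -0.094]
contact_force: [-0.3, 0.1, -2.5]
grip_width: 0.378
```

```bash
python3 - <<'E'
from h import *
d=get('wrist','w2'); s=robot.sense(); print(s['time'],s['position'],s['joint_vel'].round(3),s['grip_width'])
np.save('w2.npy',d,allow_pickle=True)
T=rot(s['tool_rot']);print(T.round(4),np.degrees(np.arctan2(T[1,1],T[0,1])))
E
```

```text
4.0 [ 0.59124688 -0.10122994  0.13360882] [ 0.003  0.003 -0.003  0.001 -0.001 -0.001] 0.3772523735331634
[[ 1.000e-04  9.998e-01  2.230e-02]
 [-1.000e-04  2.230e-02 -9.998e-01]
 [-1.000e+00  1.000e-04  1.000e-04]] 1.2753931168356143
```

View pics/w2.png

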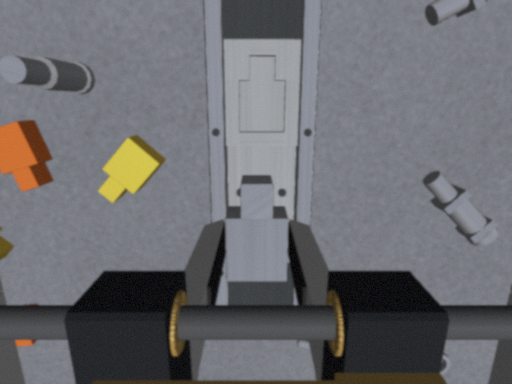

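The wrist view shows the pocket outline (body columns 239–285, rows 79–133; stem up to row 56). The held blank is below it, square, with its stem at (257,200).

```bash
python3 - <<'E'
from h import *
d=np.load('w2.npy',allow_pickle=True).item(); P=cloud(d); Z=P[...,2]
print('rim z',np.median(Z[140:146,235:290]),'floor',np.median(Z[90:125,248:278]))
z0=np.median(Z[90:125,248:278]); z1=np.median(Z[140:146,235:290])
def rect(m,z):
    k,_=cv2.findContours(m.astype(np.uint8),0,cv2.CHAIN_APPROX_NONE); c=max(k,key=cv2.contourArea)
    q=np.array([onz(d,*p[0],z)[:2] for p in c],np.float32)*1000
    r=cv2.minAreaRect(q); print(cv2.contourArea(c),r,'\n',cv2.boxPoints(r).round(1).tolist())
w=np.zeros(Z.shape,bool); w[50:140,232:292]=1
rect(w&(Z<(z0+z1)/2),.015)
# carrier plate incl. nose in open: height >0.02 between rails
w=np.zeros(Z.shape,bool); w[175:290,215:300]=1
m=w&(Z>.13)&(Z<.155); print(np.median(Z[m])); 
m[:, :]=m; rect(m,np.median(Z[m]))
# carrier nose/side edges by brightness row/col profile
g=cv2.cvtColor(d['image'],cv2.COLOR_BGR2GRAY).astype(float)
for v in (100,): print(v,g[v,205:325].astype(int).tolist())
print(g[34:144,244].astype(int).tolist()); print(g[34:84,262].astype(int).tolist())
E
```

```text
rim z 0.022965284961075694 floor 0.014005061394293417
2824.0 ((594.4032592773438, -18.47759246826172), (40.45658874511719, 64.4635009765625), 1.2781935930252075) 
 [[573.5, 13.300000190734863], [574.9000244140625, -51.20000076293945], [615.2999877929688, -50.29999923706055], [613.9000244140625, 14.199999809265137]]
0.14236729777077212
5654.5 ((591.8150024414062, -96.40815734863281), (47.6857795715332, 62.105098724365234), 1.2968065738677979) 
 [[567.2999877929688, -65.9000015258789], [568.7000122070312, -128.0], [616.4000244140625, -126.9000015258789], [614.9000244140625, -64.80000305175781]]
100 [124, 116, 114, 127, 141, 146, 144, 147, 148, 147, 144, 141, 147, 145, 146, 146, 139, 123, 101, 108, 136, 154, 160, 159, 160, 162, 163, 164, 159, 161, 160, 164, 157, 152, 145, 151, 159, 159, 158, 161, 158, 154, 159, 160, 158, 161, 158, 162, 165, 163, 165, 165, 164, 163, 164, 164, 167, 163, 166, 164, 159, 163, 162, 164, 160, 163, 159, 158, 160, 161, 162, 158, 158, 158, 158, 158, 158, 157, 145, 133, 141, 155, 160, 159, 159, 159, 162, 160, 161, 161, 161, 160, 158, 141, 107, 100, 121, 140, 141, 
[... 196 characters left out ...]
161, 162, 162, 162, 162, 160, 161, 163, 165, 166, 163, 161, 166, 163, 162, 163, 163, 160, 161, 165, 163, 164, 164, 163, 164, 165, 149, 136, 146, 155, 160, 158, 160, 161, 160, 161, 161, 158, 160, 161, 159, 161, 161, 157, 160, 159, 160, 161, 160, 158, 161, 158, 158, 159, 161, 160, 161, 158, 160, 161, 160, 157, 160, 160, 160, 160, 159, 159, 161, 159, 159, 162, 159, 161, 158, 160, 158, 150, 133, 135, 150, 162, 162, 164, 161, 160, 161, 162, 158, 159, 160]
[63, 61, 65, 72, 98, 135, 157, 163, 164, 162, 162, 163, 164, 163, 160, 160, 160, 160, 163, 158, 144, 117, 125, 151, 162, 165, 162, 165, 163, 162, 162, 164, 165, 164, 164, 162, 163, 163, 165, 165, 165, 165, 164, 166, 162, 162, 164, 167, 166, 164]
```

```bash
python3 - <<'E'
from h import *
d=np.load('w2.npy',allow_pickle=True).item()
print(d['eye'],cam(d)[0]); 
for nm,u,v,z in [('nose44',262,38.4,.024),('stemend32',262,55.3,.024),('shoulder12',244,80,.024),('back-32',262,131.3,.024),('L32',223.5,100,.024),('R32',299.5,100,.024),('Lp',239,100,.024),('Rp',284,100,.024),('railL',222,100,.022),('railR',301,100,.022)]:
    p=onz(d,u,v,z)*1000; print(nm,p.round(1))
g=cv2.cvtColor(d['image'],cv2.COLOR_BGR2GRAY).astype(int)
print('col257 r170-225',g[170:226,257].tolist()); print('row195',g[195,230:285].tolist()); print('row200',g[203,230:285].tolist())
P=cloud(d);print(P[178:192,257,2].round(3).tolist()); print(P[196,236:278,2].round(3).tolist())
E
```

```text
[ 0.58993547 -0.02492458  0.31189841] 321.62081023092884
nose44 [593.3  25.3  24. ]
stemend32 [593.7  12.3  24. ]
shoulder12 [578.9  -7.5  24. ]
back-32 [595.4 -50.2  24. ]
L32 [561.5 -24.3  24. ]
R32 [627.  -22.8  24. ]
Lp [574.8 -24.   24. ]
Rp [613.6 -23.1  24. ]
railL [560.  -24.3  22. ]
railR [628.5 -22.8  22. ]
col257 r170-225 [163, 164, 164, 160, 144, 103, 70, 62, 62, 64, 62, 65, 66, 87, 120, 135, 139, 145, 148, 144, 145, 143, 144, 144, 146, 146, 144, 142, 145, 140, 139, 146, 146, 144, 143, 145, 147, 145, 143, 142, 140, 144, 146, 147, 145, 147, 152, 151, 145, 142, 140, 137, 138, 139, 142, 138]
row195 [156, 159, 161, 160, 157, 155, 143, 122, 101, 89, 104, 128, 140, 144, 146, 143, 146, 145, 145, 145, 144, 144, 145, 147, 146, 143, 144, 146, 145, 142, 142, 142, 143, 141, 142, 143, 145, 142, 144, 145, 147, 145, 149, 148, 153, 159, 162, 161, 141, 117, 93, 83, 84, 93, 108]
row200 [159, 160, 161, 159, 158, 158, 158, 161, 161, 157, 141, 137, 141, 143, 148, 145, 143, 144, 142, 142, 144, 143, 142, 142, 144, 143, 145, 144, 145, 147, 145, 147, 144, 147, 144, 140, 143, 142, 144, 145, 142, 144, 143, 146, 155, 162, 166, 166, 162, 162, 162, 164, 168, 167, 168]
[0.129, 0.131, 0.134, 0.136, 0.139, 0.141, 0.143, 0.142, 0.143, 0.143, 0.143, 0.143, 0.142, 0.142]
[0.014, 0.014, 0.014, 0.016, 0.015, 0.142, 0.142, 0.143, 0.142, 0.142, 0.143, 0.142, 0.143, 0.142, 0.141, 0.142, 0.142, 0.142, 0.142, 0.142, 0.142, 0.142, 0.143, 0.143, 0.142, 0.143, 0.143, 0.143, 0.143, 0.142, 0.142, 0.142, 0.142, 0.143, 0.143, 0.144, 0.141, 0.013, 0.013, 0.014, 0.014, 0.013]
```

```bash
python3 - <<'E'
from h import *
d=np.load('w2.npy',allow_pickle=True).item()
z=.1432
for p in [(257,183.3),(240.5,196),(272.8,196)]: print((onz(d,*p,z)*1000).round(1))
E
```

```text
[591.2 -67.6 143.2]
[582.3 -74.9 143.2]
[600.  -74.5 143.2]
```

>>> move_arm(
  series=[
    [0.001, 0.025, 0, 0, 1],
    [0.002, 0.055, 0, 0, 1],
    [0.0027, 0.0785, 0, 0, 1],
    [0.0027, 0.0785, -0.03, 0, 1],
    [0.0027, 0.0785, -0.06, 0, 1],
    [0.0027, 0.0785, -0.08, 0, 1],
    [0.0027, 0.0785, -0.085, 0, 1],
    [0.0027, 0.0785, -0.087, 0, 1],
    [0.0027, 0.0785, -0.087, 0, 1],
    [0.0027, 0.0785, -0.087, 0, 1],
  ],
)

```text
time: 5.0
position: [0.5947, -0.0226, 0.0477]
tool_rot: [1.445, 1.569, -0.103]
contact_force: [0.8, -0.6, -3.4]
grip_width: 0.379
```

```bash
python3 - <<'E'
from h import *
d=get('wrist','w3'); s=robot.sense(); print(s['time'],s['position'],s['joint_vel'].round(3),s['contact_force'])
np.save('w3.npy',d,allow_pickle=True)
cv2.imwrite('pics/c3.png',cv2.resize(d['image'][100:300,150:370],None,fx=3,fy=3,interpolation=cv2.INTER_CUBIC))
E
```

```text
5.05 [ 0.59464859 -0.0226133   0.04757255] [ 0.     0.002  0.003  0.002 -0.     0.   ] [-0.41110746  0.26941092 -3.47410793]
```

View pics/c3.png

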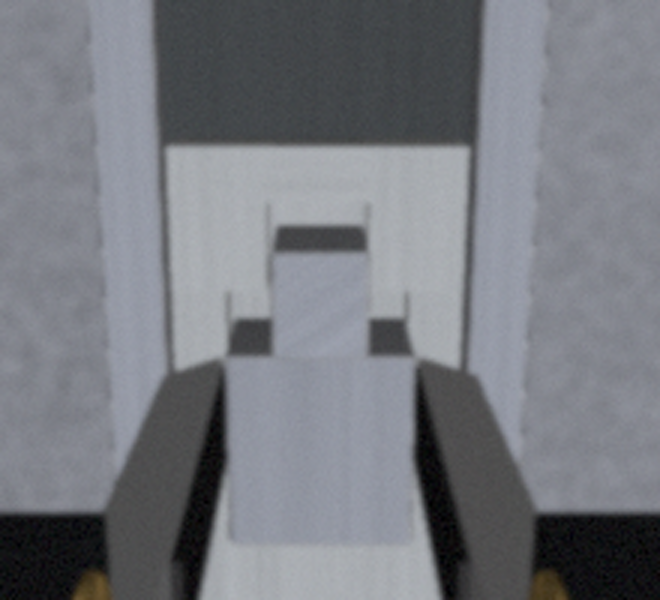

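Just above the pocket, the blank's stem (crop cols 273–367) lies centred in the pocket stem (268–370), within about 0.5 mm. I'll lower it.

>>> move_arm(
  series=[
    [-0.0006, 0, -0.003, 0, 1],
    [-0.0006, 0, -0.006, 0, 1],
    [-0.0006, 0, -0.009, 0, 1],
    [-0.0006, 0, -0.011, 0, 1],
    [-0.0006, 0, -0.013, 0, 1],
    [-0.0006, 0, -0.015, 0, 1],
    [-0.0006, 0, -0.0165, 0, 1],
    [-0.0006, 0, -0.0165, 0, 1],
    [-0.0006, 0, -0.0165, 0, 1],
  ],
)

```text
time: 5.95
position: [0.5936, -0.0225, 0.03]
tool_rot: [1.387, 1.571, -0.161]
contact_force: [-0.1, -0.1, -3.3]
grip_width: 0.377
```

>>> move_arm(
  series=[
    [0, 0, -0.0008, 0, 1],
    [0, 0, -0.0008, 0, 1],
    [0, 0, -0.0008, 0, -0.1],
    [0, 0, -0.0008, 0, -0.1],
    [0, 0, -0.0008, 0, -0.1],
    [0, 0, 0.02, 0, -0.1],
    [0, 0, 0.06, 0, -0.1],
    [0, 0, 0.1, 0, -0.1],
    [0, -0.03, 0.13, 0, -0.1],
    [0, -0.06, 0.14, 0, -0.1],
  ],
)

```text
time: 6.95
position: [0.5946, -0.083, 0.1739]
tool_rot: [1.355, 1.565, -0.192]
contact_force: [-0.4, 0.1, 0.1]
grip_width: 0.552
```

>>> move_arm(
  series=[
    [0, -0.02, 0, 0, -0.1],
    [0, -0.02, 0, 0, -0.1],
    [0, -0.02, 0, 0, -0.1],
  ],
)

```text
time: 7.25
position: [0.5934, -0.1023, 0.1697]
tool_rot: [-2.146, 1.57, 2.588]
contact_force: [-0.6, 0.6, -0.1]
grip_width: 0.553
```

```bash
python3 - <<'E'
from h import *
d=get('wrist','w4'); s=robot.sense(); print(s['time'],s['position'],s['joint_vel'].round(3),s['contact_force'],s['grip_width'])
np.save('w4.npy',d,allow_pickle=True)
P=cloud(d);Z=P[...,2]
m=(Z>.032)&(Z<.045)&(P[...,1]>-.08)&(P[...,1]<.03)&(P[...,0]>.55)&(P[...,0]<.64)
k,_=cv2.findContours(m.astype(np.uint8),0,2); c=max(k,key=cv2.contourArea)
q=np.array([onz(d,*p[0],.039)[:2] for p in c],np.float32)*1000
print(cv2.contourArea(c),cv2.minAreaRect(q),'z',np.percentile(Z[m],[5,50,95]))
# flatness
A=np.c_[P[m][:,:2],np.ones(m.sum())]; print('tilt',np.linalg.lstsq(A,Z[m],rcond=None)[0][:2])
m=(Z>.062)&(Z<.085)&(P[...,1]>-.19)&(P[...,1]<-.12)&(P[...,0]>.57)&(P[...,0]<.62)
if m.any(): print('grip',m.sum(),P[m].mean(0),P[m].min(0),P[m].max(0))
E
```

```text
7.3 [ 0.59340513 -0.10178582  0.16965472] [ 0.011  0.001  0.001  0.001  0.001 -0.003] [ 1.14636003  0.42705738 -0.72631916] 0.549198085256023
2077.0 ((594.2288208007812, -19.52373695373535), (35.05631637573242, 59.503822326660156), 0.5037440657615662) z [0.03669101 0.03798071 0.0391256 ]
tilt [ 0.0007338  -0.00014752]
grip 489 [ 0.59709943 -0.15123659  0.07267819] [ 0.58941752 -0.16627814  0.0620283 ] [ 0.60503715 -0.14021596  0.07571991]
```

View pics/w4.png

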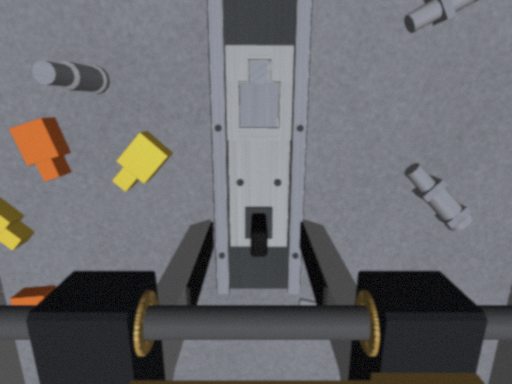

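The blank is seated flat in the pocket: its top is at about 0.038 m and centred within 0.6 mm. Now the grip.

>>> move_arm(
  series=[
    [0.002, -0.03, 0, 0, -0.1],
    [0.0036, -0.051, 0, 0, -0.1],
    [0.0036, -0.051, -0.02, 0, -0.1],
    [0.0036, -0.051, -0.06, 0, -0.1],
    [0.0036, -0.051, -0.1, 0, -0.1],
    [0.0036, -0.051, -0.127, 0, -0.1],
    [0.0036, -0.051, -0.127, 0, -0.1],
    [0.0036, -0.051, -0.127, 0, 0.5],
    [0.0036, -0.051, -0.127, 0, 1],
    [0.0036, -0.051, -0.127, 0, 1],
  ],
)

```text
time: 8.3
position: [0.598, -0.1536, 0.0448]
tool_rot: [1.238, 1.568, -0.31]
contact_force: [-0.3, -0.2, 0.7]
grip_width: 0.332
```

>>> move_arm(
  series=[
    [0, 0, 0, 0, 1],
    [0, 0, 0, 0, 1],
    [0, 0, 0, 0, 1],
    [0, 0, 0, 0, 1],
    [0, 0, 0, 0, 1],
  ],
)

```text
time: 8.8
position: [0.5973, -0.1536, 0.0436]
tool_rot: [1.162, 1.57, -0.386]
contact_force: [-2.2, 0.3, 6.1]
grip_width: 0.169
```

>>> move_arm(
  series=[
    [-0.0001, 0.005, 0, 0, 1],
    [-0.0003, 0.015, 0, 0, 1],
    [-0.0006, 0.027, 0, 0, 1],
    [-0.0009, 0.042, 0, 0, 1],
    [-0.0013, 0.057, 0, 0, 1],
    [-0.0016, 0.072, 0, 0, 1],
    [-0.0019, 0.087, 0, 0, 1],
    [-0.0023, 0.102, 0, 0, 1],
    [-0.0026, 0.115, 0, 0, 1],
    [-0.0028, 0.125, 0, 0, 1],
  ],
)

```text
time: 9.8
position: [0.5948, -0.0288, 0.0436]
tool_rot: [0.745, 1.569, -0.803]
contact_force: [0.6, -8.9, 4.8]
grip_width: 0.173
```

>>> move_arm(
  series=[
    [-0.0001, 0.006, 0, 0, 1],
    [-0.0003, 0.012, 0, 0, 1],
    [-0.0004, 0.018, 0, 0, 1],
    [-0.0005, 0.023, 0, 0, 1],
    [-0.0006, 0.027, 0, 0, 1],
    [-0.0007, 0.03, 0, 0, 1],
    [-0.0007, 0.031, 0, 0, 1],
    [-0.0007, 0.031, 0, 0, 1],
  ],
)

```text
time: 10.6
position: [0.5941, 0.0018, 0.0436]
tool_rot: [0.858, 1.569, -0.691]
contact_force: [0.7, -5.7, 4.8]
grip_width: 0.17
```

Travelled 155 mm so far with no stop felt; I'll creep on.

>>> move_arm(
  series=[
    [0, 0.001, 0, 0, 1],
    [0, 0.002, 0, 0, 1],
    [0, 0.003, 0, 0, 1],
    [-0.0001, 0.004, 0, 0, 1],
    [-0.0001, 0.004, 0, 0, 1],
  ],
)

```text
time: 11.1
position: [0.594, 0.0043, 0.0436]
tool_rot: [0.366, 1.568, -1.183]
contact_force: [0.9, -15.8, 5.0]
grip_width: 0.167
```

>>> move_arm(
  series=[
    [0, 0.001, 0, 0, 1],
    [0, 0.002, 0, 0, 1],
    [0, 0.002, 0, 0, 1],
  ],
)

```text
time: 11.4
position: [0.5939, 0.0049, 0.0436]
tool_rot: [0.176, 1.566, -1.373]
contact_force: [-1.9, -25.7, 5.0]
grip_width: 0.17
```

Force climbs to 26 N with only 0.6 mm of motion, so it is against the stop. I'll ease off, release and retreat.

>>> move_arm(
  series=[
    [0, -0.001, 0, 0, 1],
    [0, -0.002, 0, 0, 1],
    [0, -0.002, 0, 0, -0.1],
    [0, -0.002, 0, 0, -0.1],
    [0, -0.002, 0, 0, -0.1],
    [0, -0.002, 0, 0, -0.1],
    [0, -0.002, 0.03, 0, -0.1],
    [0, -0.002, 0.07, 0, -0.1],
    [0, -0.03, 0.11, 0, -0.1],
    [0, -0.07, 0.14, 0, -0.1],
  ],
)

```text
time: 12.4
position: [0.5939, -0.0608, 0.1856]
tool_rot: [1.529, 1.569, -0.016]
contact_force: [1.4, 0.4, 0.3]
grip_width: 0.55
```

>>> move_arm(
  series=[
    [-0.02, -0.04, 0.02, 0, -0.1],
    [-0.04, -0.08, 0.02, 0, -0.1],
    [-0.04, -0.08, 0.02, 0, -0.1],
    [-0.04, -0.08, 0.02, 0, -0.1],
  ],
)

```text
time: 12.8
position: [0.5533, -0.1419, 0.203]
tool_rot: [2.467, 1.571, 0.917]
contact_force: [0.6, 0.3, 0.0]
grip_width: 0.548
```

```bash
python3 - <<'E'
from h import *
s=robot.sense(); print(s['time'],s['position'],s['contact_force'],s['grip_width'])
d=get('wrist','w5')
for d,n in((d,'wrist'),(get('top','t5'),'top')):
    P=cloud(d);Z=P[...,2]
    m=(Z>.062)&(Z<.085)&(P[...,1]>-.03)&(P[...,1]<.03)&(P[...,0]>.57)&(P[...,0]<.62)
    if m.any(): print(n,'grip',m.sum(),P[m].mean(0),P[m].min(0),P[m].max(0))
d=get('scene'); cv2.imwrite('pics/s5.png',cv2.resize(d['image'][120:290,170:350],None,fx=4,fy=3.5,interpolation=cv2.INTER_CUBIC)[:600])
E
```

```text
12.8 [ 0.55330974 -0.14194388  0.20301355] [0.61124743 0.25527285 0.03933375] 0.5477435523590617
wrist grip 648 [0.59347226 0.00284448 0.07280403] [ 0.58591364 -0.00937363  0.06208998] [0.60249763 0.01650853 0.07607074]
top grip 57 [0.59284165 0.00604126 0.07365573] [ 0.5852964  -0.00579706  0.06209911] [0.60243352 0.01751243 0.07991253]
```

View pics/w5.png

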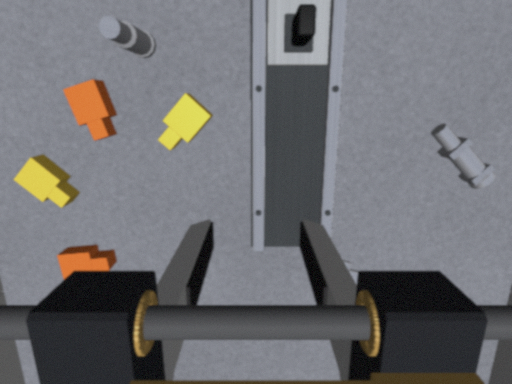

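View pics/s5.png

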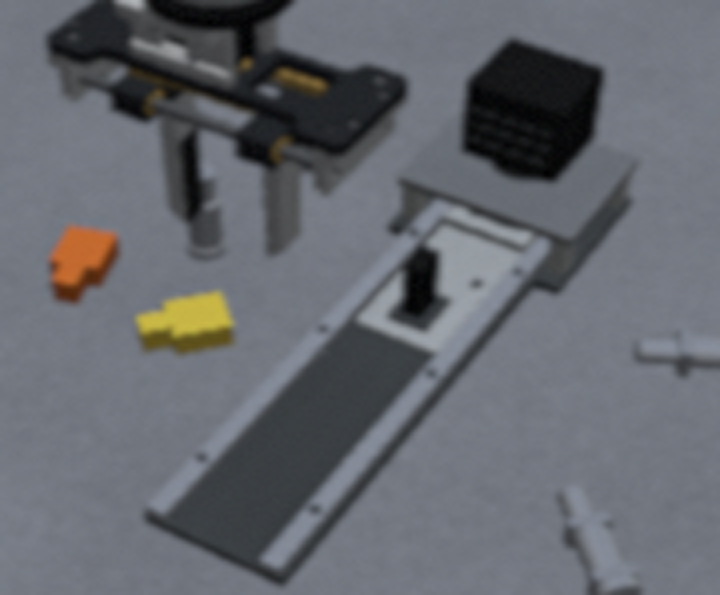

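The wrist view shows the grip at (304,22), the carrier's tail edge at row 65 and the base end at row 246. The scene shows the carrier under the hood, flat in the rails, with the gripper clear. One last ratio check (tail to base end should be 215 mm), then I'll hand in.

```bash
python3 - <<'E'
from h import *
d=get('wrist'); print(onz(d,298,65,.015)-onz(d,295,246.5,.01))
s=robot.sense(); print(s['time'],s['contact_force'],s['joint_vel'].round(3)); print(job.close_job())
E
```

```text
[-0.0092605   0.21305281  0.005     ]
13.0 [ 0.4044555  -0.1532254   0.49258159] [-0.001 -0.003 -0.    -0.001 -0.    -0.004]
the job is handed in; nothing more can be done
None
```

The steel blank is in the carrier's pocket, the carrier is slid home against the stop, and the job was handed in at 13.0 s. I then opened the gripper and backed it clear. No verdict was reported.

- **Blank in the pocket:** before the slide it lay flat, centred within about 0.6 mm, with its top at about 38 mm (39 mm expected). It is hidden under the hood now, so I could not check it after the slide.
- **Carrier home:** it travelled about 158 mm and the push force then rose to 26 N with almost no further motion. The grip's final position reads 2.8 mm (wrist camera) and 6.0 mm (top camera), against 4.9 mm expected. The tail-to-base-end distance came out at 213 mm against 215 mm, where a larger value means further in. All of these fit within the roughly 2 mm calibration.
- **Other parts:** I noticed no contact with the other parts. I saw no sign in the last pictures that they had moved, but did not re-measure them.

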